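# Stand the toy duck up in the painting stand and lock it

### The job

The bare wooden duck has fallen back in the painting stand. Tip it upright so that it stands on its foot in the slot against the front fence, then lower the red chock fully down into the pocket behind it so that it cannot fall back again. Leave the paint jar, the hammer and the finished blue duck where they are.

Things in the scene. Friction and masses are not known exactly. Their poses are not given: they have to be found in the camera images.
- stand: Wooden painting stand, fixed to the bench. Frame: z up, x from back rest towards front fence, y along the slot; origin on the bench top under the slot face of the fence. Base board 165 x 180 x 20 mm (x -120 to 45, y -90 to 90); its top, the deck, is at z 20. Fence and back rest are dark upright boards 150 mm long (y), 70 mm apart; that gap is the slot and, behind it, the pocket.
- fence (a point): Middle of the fence's top edge on the slot side, stand frame (0, 0, 90) mm. The fence is 16 mm thick, x 0 to 16, and 150 mm long in y.
- rest (a point): Middle of the back rest's top edge on the pocket side, stand frame (-70, 0, 80.5) mm. The back rest is 14 mm thick, x -84 to -70, and 150 mm long in y.
- slot (a point): Point on the deck where the middle of the duck's underside belongs when it stands upright, flat against the fence: stand frame (-10, 0, 20) mm. The duck may stand up to 40 mm to either side in y.
- pocket (a point): Pocket centre on the deck, where the middle of the chock's underside belongs: stand frame (-45, 0, 20) mm. With the duck upright against the fence the pocket is 50 mm wide in x (-70 to -20) and 70 mm in y, between two pale low cheeks on the deck (x -70 to -48, y +-35 to +-45, up to z 34).
- duck: Bare pale plywood duck, 150 mm tall, 20 mm thick. Origin: middle of its flat underside; z from foot to head, x across the thickness, y along the foot (y +-48). Body 92 mm wide up to z 100; round head, radius 28, centred at y -12, z 122. Starts leaning back 42 degrees over the back rest (its z tipped to the stand's -x), foot at the fence, head 30 mm past the rest. Upright, it stands freely.
- chock: Retaining chock, loose, standing upright on the bench, about 0.18 kg. Origin: middle of its underside, z up. Red block 41 mm (x) by 60 mm (y) by 62 mm tall, with a pale wooden grip tab 28 mm (x) by 36 mm (y) on top of it, z 60 to 125 mm. In the pocket its x lies along the stand's x (either way round).
- jar: Paint jar with blue label and white cap, 60 mm in diameter, 85 mm tall; bystander. Origin: middle of its underside.
- hammer: Hammer lying on the bench, 260 mm long along its x; bystander.
- finished_duck: Finished blue duck on a pale foot board 50 x 110 mm, 150 mm tall; bystander. Origin: middle of its underside.
Mind the look-alikes: they are no part of the job. What is meant by the chock is not black or yellow, and is the smaller of those in its own colour.

How it is judged:
On the way, in this order (a step that is already met when the one before it is completed fails the run):
1. the duck stands upright in the slot, the chock not yet in its pocket (angle between duck's own z axis and vertical below 0.12 rad and angle between the x axis of duck and the x axis of stand, either way round below 0.15 rad and x of duck in the frame of stand between -0.022 and -0.004 m and y of duck in the frame of stand between -0.05 and 0.05 m and z of duck in the frame of stand between 0.012 and 0.026 m and not (x of chock in the frame of stand between -0.054 and -0.036 m and y of chock in the frame of stand between -0.012 and 0.012 m and z of chock in the frame of stand between 0.012 and 0.026 m and angle between chock's own z axis and vertical below 0.12 rad)), for 0.2 s.
2. the chock is fully down in the pocket behind the upright duck (angle between each of duck, chock's own z axis and vertical below 0.12 rad and angle between the x axis of duck and the x axis of stand, either way round below 0.15 rad and x of duck in the frame of stand between -0.022 and -0.004 m and y of duck in the frame of stand between -0.05 and 0.05 m and z of duck in the frame of stand between 0.012 and 0.026 m and x of chock in the frame of stand between -0.054 and -0.036 m and y of chock in the frame of stand between -0.012 and 0.012 m and z of chock in the frame of stand between 0.012 and 0.026 m), for 0.2 s.
At the end, for the whole second after the job is handed in: Duck and chock at rest, both upright within 0.12 rad and down on the deck (underside within 6 to 8 mm). Duck: square to the slot within 0.15 rad, x -22 to -4 mm in the stand's frame, y within 50 mm. Chock: within 9 mm (x) and 12 mm (y) of the pocket's centre (all of step 2 and linear speed of each of duck, chock below 0.02 m/s); the robot touches nothing.
It fails at once if a bystander (jar, hammer or finished duck) is moved more than 30 mm (distance of any of jar, hammer, finished_duck from where it was at the start of the episode above 0.03 m).
It also fails if it takes over 61 s, if anything falls off the work surface, if the arm or the gripper's body presses on something with over 40 N, if the wrist force passes 120 N, or if a joint passes its speed limit or range.

### The arm

A 6-joint arm with a two-finger parallel gripper is mounted at the origin on the work surface. World frame = base frame: x ahead of the robot, y to its left, z up, the work surface at z = 0. Lengths are in m, angles in rad, forces in N, time in s.
With the tool pointing down it reaches from about 0.325 to 0.9 m from the base axis. Payload 6.1 kg.
Tool frame: the origin (TCP) lies at the very end of the fingers, on their centre line; the grasp point (between the pads) lies 19 mm behind it (arm.hold_point_z is the distance from the TCP to the grasp point, in m); z points along the fingers, y is the line along which they close (so a half turn about z gives the same grasp; the last joint's range is limited). The gripper opens to 87 mm and grips with 3 to 60 N. Pads are 19 mm wide; open, the fingers measure 117 mm over their backs; the gripper's body (75 mm by 190 mm) begins 51 mm behind the grasp point.
Start: joints at [-1.266, 0.22, 1.526, -0, 1.395, -0.126], TCP at [0.261, -0.568, 0.223] pointing down, gripper open.
Joint ranges: [-2.98, 2.98], [-0.91, 2.08], [0.09, 2.57], [-1.24, 4.39], [0.2, 2.65], [-2.68, 2.68]. Speed limits (rad/s): [2.57, 2.57, 3.01, 3.14, 3.14, 3.14].

### API

Orientations are given as [roll, pitch, yaw] about the fixed x, y, z axes, in that order (R = Rz(yaw) Ry(pitch) Rx(roll)).
In Python, from bench import arm gives the robot as it stands. The module is installed in compiled form; this text tells all that it offers.
- The arm moves only by the tool send_rows, never from a script. Its argument "moves" is a list of rows, each a list of 7 numbers: the shift along the tool's x, y, z in cm, then the turn, a rotation vector about the tool's x, y, z in rad, then the finger opening in cm, from 0 to 8.7. A call has 1 to 12 rows; each row shifts and turns the commanded pose from where the row before left it, along the tool's axes as they then stand; what a row does not reach is not made up. A row lasts 1/8 s, in which the tool goes at most 62.5 mm and 10.7 degrees, less where a joint would pass 70% of its speed; a pose out of reach is approached as far as the arm can. A call is refused whole if a number of a shift passes 6.25 or a number of a turn 0.188, either way. A call with a gripper value outside its range is refused whole. The fingers move at their own pace and stop on an object; "squeeze" is the grip in N (left out, the last holds). Time passes only in rows, so rows that do not move let the fingers close. It gives the time, the measured TCP pose, the force, the opening and the grip force at its end, in the units of the state.
- arm.state(): the state, without advancing time (a new reading comes with each control period).
- arm.read_camera(name): name is "scene" or "top"; returns a dict with "img" (480x640x3 uint8, red, green, blue), "z_map" (480x640 float32, m along the optical axis (not along the pixel's ray), 0 where there is no reading), "fx", "fy", "cx", "cy" (pixels), "xyz" and "attitude" of the camera in the world. Camera axes: x right, y down, z forward; pixel columns grow to the right and rows downward; lengths in m; the calibration is good to about 2 mm. A picture is of the moment at which its call begins.
- arm.job_done(): hands the job in; it is judged then, once.
The state is a dict: "clock": time; "qpos": joint angles; "joint_velocities": joint speeds; "joint_torque": joint torques, N m; "eef_pos": TCP position; "tool_rot": TCP orientation; "ft_force": force on the tool from outside, world axes, zero at the start; "ft_torque": the same for the moment, N m; "width": opening from 0.0 (shut) to 1.0 (fully open); "grip_force": force on a finger pad.
Only numpy, scipy, OpenCV 4.12 (cv2) and the standard library are available. Lean on these libraries where they do the work, as an engineer would, in place of code of your own. Each camera call takes 0.05 s, during which the arm holds its last target. There are 200 camera calls.

## Working session

There is one attempt and no reset: what is moved stays moved. The work goes in short steps, Python scripts to look and compute and a tool call to move; the robot and the scene stay as the last step left them, time stands still between calls to the robot, and variables do not carry over. Pictures are saved under pics/ and viewed, at most 10 in all, crops included, and the job is handed in when it is done.

Besides the shell and the picture viewer there is one more tool, called after "Request:" as name(argument=value, ...), one argument or row to a line, values as JSON. send_rows: Moves the arm, as the interface text tells. Its arguments: {"type":"object","properties":{"moves":{"type":"array"},"squeeze":{"type":"number"}},"required":["moves"]}

```bash
mkdir -p pics
cat > h.py <<'E'
import numpy as np, cv2
from scipy.spatial.transform import Rotation as R
from bench import arm
def cam(n):
    c=arm.read_camera(n); 
    a=np.array(c["attitude"],float)
    c["R"]=a if a.shape==(3,3) else R.from_euler('xyz',a).as_matrix()
    return c
def cloud(c):
    v,u=np.mgrid[0:480,0:640]; z=c["z_map"]
    p=np.stack([(u-c["cx"])/c["fx"]*z,(v-c["cy"])/c["fy"]*z,z],-1)
    return p@c["R"].T+np.array(c["xyz"])
def save(n,im): cv2.imwrite("pics/"+n,cv2.cvtColor(im,cv2.COLOR_RGB2BGR))
E
python3 - <<'E'
from h import *
for n in("scene","top"):
    c=cam(n); save(n+"0.png",c["img"]); np.savez(n+"0.npz",img=c["img"],P=cloud(c))
    print(n,c["fx"],c["cx"],c["cy"],c["xyz"],c["attitude"],(c["z_map"]>0).mean())
    P=cloud(c)
    print(np.round(P[::120,::160],3).tolist())
print(arm.state())
E
```

```text
scene 592.5522913268447 311.28583864949326 236.8571691302817 [1.34337124 0.49593001 1.19205032] [-2.43127317  0.00434569  2.12434219] 0.996005859375
[[[0.263, -1.424, 0.192], [-1.071, -2.075, -0.578], [-1.811, -1.397, -0.724], [-0.791, -0.085, 0.085]], [[0.145, -2.085, -0.667], [0.31, -0.717, 0.003], [0.041, -0.282, 0.001], [-0.217, 0.155, 0.006]], [[0.917, -0.737, 0.007], [0.692, -0.384, -0.001], [0.546, 0.022, 0.103], [0.413, 0.361, 0.177]], [[1.034, -1.047, -0.744], [0.724, -0.55, -0.752], [0.775, 0.162, 0.002], [0.587, 0.468, 0.001]]]
top 612.2441113302677 318.1201027987802 236.31421905366005 [0.36476085 0.00565059 1.49542671] [-3.03112539  0.00930884 -1.5823454 ] 0.9961653645833334
[[[1.548, 1.242, -0.744], [1.54, 0.624, -0.749], [1.533, 0.006, -0.754], [1.517, -0.608, -0.744]], [[1.074, 1.226, -0.754], [0.83, 0.412, 0.002], [0.824, 0.01, 0.002], [0.817, -0.39, 0.005]], [[0.577, 1.022, -0.411], [0.527, 0.407, -0.001], [0.506, 0.012, 0.145], [0.517, -0.38, -0.006]], [[0.178, 1.179, -0.744], [0.236, 0.402, -0.001], [0.231, 0.017, -0.003], [0.228, -0.366, 0.004]]]
{'clock': 0.1, 'qpos': array([-1.26608496e+00,  2.21124032e-01,  1.52750830e+00,  2.29398265e-05,
        1.39468243e+00, -1.26060452e-01]), 'joint_velocities': array([-0.00139088, -0.00319858, -0.00204337, -0.00025229, -0.0004202 ,
       -0.00033467]), 'joint_torque': array([ 8.49448315e-04, -4.95945311e+01, -3.88519800e+01,  7.02943490e-02,
        5.15454949e-02, -3.99581552e-05]), 'eef_pos': array([ 0.26084078, -0.56735639,  0.22155489]), 'tool_rot': array([-3.13988704e+00, -2.38914580e-04,  4.30767579e-01]), 'ft_force': array([-0.19312499,  0.12839907,  0.07660521]), 'ft_torque': array([ 0.02716063,  0.00673881, -0.06464927]), 'grip_force': 0.0, 'width': 1.0021853160908576}
```

View pics/scene0.png

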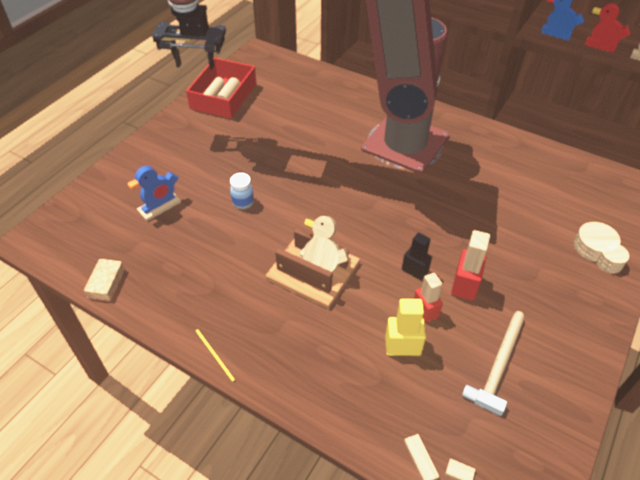

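View pics/top0.png

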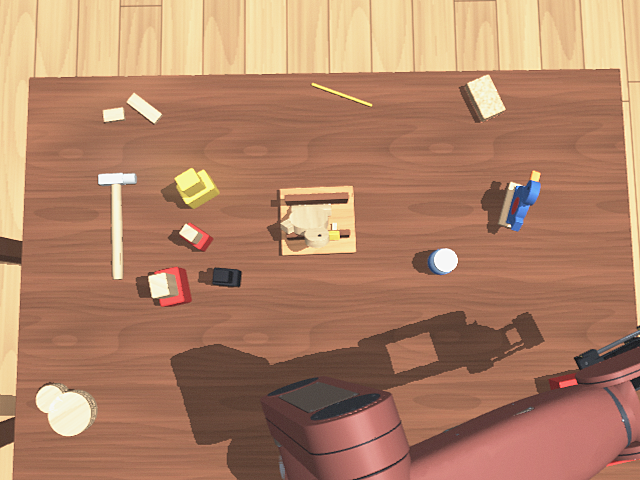

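Scene view: the bare duck is at (322,240), leaning towards the robot in the stand at (315,265). Things that could be taken for the chock, in scene and top pixels:
- small red: (430,297) and (197,236)
- large red: (470,265) and (170,286)
- black: (417,257) and (227,277)
- yellow: (405,328) and (197,188)
- red tray: scene (222,88)

I choose the small red one.

Run:
```python
from h import *
D={n:np.load(n+"0.npz") for n in("scene","top")}
s,t=D["scene"]["img"],D["top"]["img"]
a=cv2.resize(s[225:375,370:520],(390,390),interpolation=cv2.INTER_CUBIC)
b=cv2.resize(t[175:265,265:365],(400,360),interpolation=cv2.INTER_CUBIC)
im=np.zeros((390,800,3),np.uint8); im[:,:390]=a; im[:360,395:795]=b; save("crop1.png",im)
def rect(p,lo=1.5):
    p=p[:,:2].astype(np.float32); m=np.median(p,0); 
    r=cv2.minAreaRect(p*1000); return np.round(r[0],1),np.round(r[1],1),round(r[2],1),len(p)
for n in D:
    P=D[n]["P"]; hsv=cv2.cvtColor(D[n]["img"],cv2.COLOR_RGB2HSV); X,Y,Z=P[...,0],P[...,1],P[...,2]
    near=(abs(X-.55)<.15)&(abs(Y)<.15)
    v=hsv[...,2]; dark=v<130
    print(n,"board",rect(P[near&(Z>.013)&(Z<.026)]))
    far=near&(X>.55); 
    for lo,hi in((.084,.096),):
        m=near&(Z>lo)&(Z<hi)&dark; print("fence",rect(P[m]),np.median(Z[m]),X[m].min(),X[m].max())
    m=near&(Z>.074)&(Z<.087)&dark; print("rest",rect(P[m]),np.median(Z[m]))
    # reds
    red=((hsv[...,0]<8)|(hsv[...,0]>172))&(hsv[...,1]>170)&(v>90)&(Z<.2)&(Z>.02)&(Y>.1)&(X>.3)
    k,l,st,ce=cv2.connectedComponentsWithStats(red.astype(np.uint8))
    for i in range(1,k):
        if st[i,4]<40: continue
        q=P[l==i]; c=np.median(q,0)
        print("red px",ce[i].round(),"med",c.round(3),"z98",np.percentile(q[:,2],98).round(4))
        nb=(np.hypot(X-c[0],Y-c[1])<.06)
        for lo,hi in((.054,.068),(.117,.131)): 
            m=nb&(Z>lo)&(Z<hi)
            if m.sum()>20: print("  band",lo,rect(P[m]),np.median(Z[m]).round(4))
    # duck points
    m=near&(Z>.1); print("high pts",m.sum(),Z[m].max(),P[m].mean(0).round(3),P[m].min(0).round(3),P[m].max(0).round(3))
```

```text
scene board (array([572.1,  17.1]), array([169.2, 181.9]), 1.4, 1493)
fence (array([623.9,  24. ]), array([ 10.6, 141.1]), 4.9, 53) 0.08603355064002494 0.6126660843686597 0.6289200865819718
rest (array([579.6,  20. ]), array([150.5, 100.8]), 88.0, 189) 0.07920289862600804
high pts 631 0.15174876511445223 [0.528 0.022 0.121] [ 0.492 -0.032  0.1  ] [0.552 0.095 0.152]
top board (array([559.6,  13.3]), array([215.1, 189.6]), 2.1, 2268)
fence (array([564.3,  22.1]), array([ 85.5, 140.2]), 1.5, 55) 0.08836498325043074 0.5204289205619848 0.6082890131008875
rest (array([564.7,  20. ]), array([ 85.6, 146. ]), 1.9, 97) 0.08110079697950834
high pts 636 0.14728471044519997 [0.52  0.018 0.123] [ 0.492 -0.031  0.1  ] [0.551 0.09  0.147]
```

View pics/crop1.png

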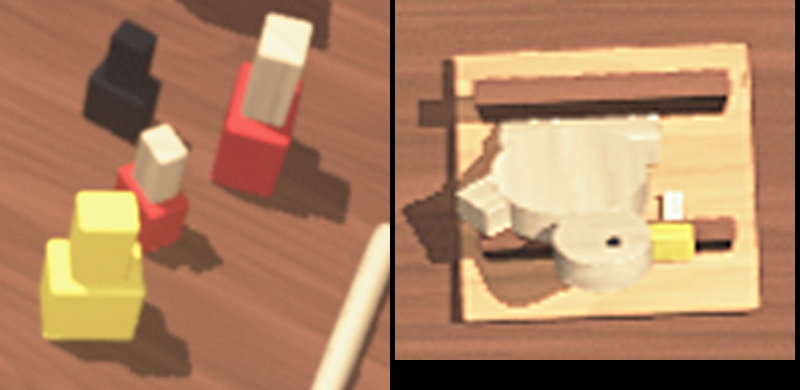

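The crop shows the small red block with its pale tab at (155,190). It's clearly smaller than the red one at (262,110), so it is the chock. In the right half, the fence top strip is at crop rows 70-107 and the duck's head is at (602,245), on the robot's side of the rest.

```bash
cat >> h.py <<'E'
def cast(c,uv,z):
    uv=np.atleast_2d(uv).astype(float); d=np.c_[(uv[:,0]-c["cx"])/c["fx"],(uv[:,1]-c["cy"])/c["fy"],np.ones(len(uv))]@c["R"].T
    o=np.array(c["xyz"]); return o+d*((z-o[2])/d[:,2])[:,None]
E
python3 - <<'E'
from h import *
C={n:cam(n) for n in("scene","top")}
c=C["top"]; px=lambda u,v:((u-395+.5)/4-.5+265,(v+.5)/4-.5+175)
for nm,q,z in(("fence top",[(475,81),(727,70),(727,97),(478,107)],.09),("board",[(455,57),(747,44),(758,308),(463,321)],.02)):
    print(nm,(cast(c,[px(*a) for a in q],z)[:,:2]*1000).round(1).tolist())
for n in C:
    c=C[n]; P=cloud(c); X,Y,Z=P[...,0],P[...,1],P[...,2]; hsv=cv2.cvtColor(c["img"],cv2.COLOR_RGB2HSV); h,s,v=cv2.split(hsv)
    m=(abs(X-.57)<.14)&(abs(Y-.015)<.13)&(s<150)&(v>170)&(Z>.012)&(Z<.027)
    m=cv2.morphologyEx(m.astype(np.uint8),cv2.MORPH_OPEN,np.ones((3,3)))
    k=cv2.findContours(m,cv2.RETR_EXTERNAL,cv2.CHAIN_APPROX_NONE)[0]; q=np.vstack(k)[:,0]
    p=cast(c,q,.02)[:,:2]*1000; r=cv2.minAreaRect(p.astype(np.float32)); print(n,"board",np.round(r[0],1),np.round(r[1],1),round(r[2],2))
    red=((h<6)|(h>174))&(s>165)&(v>70)
    nb=(abs(X-.507)<.09)&(abs(Y-.29)<.09)&(Z>.006)&(Z<.15); 
    pale=(s<110)&(v>120)&nb
    print("around: red",(red&nb).sum(),"pale",pale.sum())
    for nm,mm,zs in(("red",red&nb,[.062]),("pale",pale,[.125])):
        kk,l,st,ce=cv2.connectedComponentsWithStats(mm.astype(np.uint8))
        for i in range(1,kk):
            if st[i,4]<30: continue
            q=P[l==i]; zt=np.percentile(q[:,2],97); top=(l==i)&(abs(Z-zs[0])<.006)
            print(nm,ce[i].round(),st[i],"med",np.median(q,0).round(3),"z97",zt.round(4))
            if top.sum()>8:
                p=P[top]; r=cv2.minAreaRect((p[:,:2]*1000).astype(np.float32)); print("   top face",top.sum(),np.median(p[:,2]).round(4),np.round(r[0],1),np.round(r[1],1),round(r[2],1))
    # head: plane fit of the duck's front face
    d=(abs(X-.54)<.07)&(abs(Y-.02)<.07)&(Z>.045)&(s<110)&(v>150)
    q=P[d]; 
    for _ in range(4):
        ctr=q.mean(0); w=np.linalg.svd(q-ctr)[2][2]; w*=np.sign(w[2]); q=q[abs((q-ctr)@w)<.004]
    print("duck face n",w.round(3),"ctr",ctr.round(4),len(q),"tilt",np.degrees(np.arctan2(w[2],w[0])).round(1),"yaw",np.degrees(np.arctan2(w[1],w[0])).round(1))
E
```

```text
fence top [[618.8, 93.8], [623.4, -52.9], [607.5, -52.7], [603.5, 92.1]]
board [[646.6, 110.3], [652.2, -68.3], [490.2, -72.1], [484.5, 106.3]]
scene board [572.1  17.1] [170.  180.7] 1.92
around: red 332 pale 721
red [463. 282.] [454 261  20  37 187] med [0.453 0.359 0.063] z97 0.0871
   top face 25 0.062 [454.9 360.3] [ 8.5 29.6] 7.7
red [431. 307.] [423 300  18  16  86] med [0.555 0.324 0.06 ] z97 0.0669
   top face 55 0.0628 [548.7 323.7] [17.7 38. ] 39.9
pale [472. 262.] [463 251  20  22 265] med [0.436 0.363 0.122] z97 0.1484
   top face 58 0.1256 [435.8 362.8] [ 9.4 34.8] 12.2
pale [431. 287.] [422 272  21  31 449] med [0.539 0.311 0.112] z97 0.13
   top face 187 0.1263 [530.7 308.4] [38.4 31.7] 51.5
duck face n [0.724 0.03  0.69 ] ctr [0.5517 0.0346 0.0958] 1032 tilt 43.6 yaw 2.4
top board [568.7  18.2] [163.9 179.4] 1.66
around: red 218 pale 298
red [203. 239.] [189 223  24  28  90] med [0.518 0.288 0.058] z97 0.0655
   top face 53 0.0607 [528.2 308.6] [57.8 40.4] 55.6
red [182. 276.] [174 267  14  17  97] med [0.434 0.338 0.065] z97 0.0882
   top face 14 0.0648 [436.8 337.4] [34.1  2.2] 12.6
pale [191. 234.] [180 224  23  20 252] med [0.526 0.305 0.124] z97 0.1298
   top face 192 0.1254 [528.8 309.1] [36.4 27.5] 56.3
pale [172. 278.] [169 274   7   9  46] med [0.427 0.345 0.126] z97 0.1471
   top face 11 0.1278 [427.4 344.7] [18.9  2.2] 17.3
duck face n [0.721 0.023 0.693] ctr [0.5577 0.0355 0.0857] 903 tilt 43.9 yaw 1.8
```

```bash
cat >> h.py <<'E'
import json
YAW=np.radians(1.8); O=np.array([.607,.019,0.])
S=R.from_euler('z',YAW)
def duckpose(xyz,th):  # tool pose for stand-frame point, tool tilted th back-to-front
    m=np.array([[0,np.cos(th),np.sin(th)],[1,0,0],[0,np.sin(th),-np.cos(th)]])
    return O+S.apply(xyz), S*R.from_matrix(m)
def now():
    s=arm.state(); return np.array(s["eef_pos"]),R.from_euler('xyz',s["tool_rot"])
def rows(A,B,n,w):
    (p,r),(p1,r1)=A,B; out=[]; dr=(r.inv()*r1).as_rotvec()/n; step=(p1-p)/n; pp=p.copy()
    for i in range(n):
        d=r.inv().apply(p+step*(i+1)-pp)*100; d=d.round(2); pp=pp+r.apply(d/100); q=dr.round(3); r=r*R.from_rotvec(q)
        out.append([*(float(x)+0. for x in d),*(float(x)+0. for x in q),w])
    print(json.dumps(out)); print("end",pp.round(4),"err mm",((p1-pp)*1000).round(2)); return pp,r
E
python3 - <<'E'
from h import *
for n in("scene","top"):
    P=np.load(n+"0.npz")["P"]; X,Y,Z=P[...,0],P[...,1],P[...,2]
    q=P[(Z>.118)&(abs(X-.52)<.05)&(abs(Y-.02)<.06)]
    sl=S.inv().apply(q-O); print(n,len(q),"head stand-frame mean",sl.mean(0).round(4),"pct",np.percentile(sl,[2,98],axis=0).round(4).tolist())
c=cam("top"); px=lambda u,v:((u-395+.5)/4-.5+265,(v+.5)/4-.5+175)
print("foot y",S.inv().apply(cast(c,[px(498,120),px(660,118)],.0334)-O).round(4).tolist())
th=np.radians(42)
mid=(np.array([.36,-.28,.30]),R.from_euler('xyz',[np.pi,0,1.1]))
pre=duckpose([-.133,-.008,.180],0); a=(pre[0]+[0,0,.11],pre[1])
A=rows(now(),mid,10,6); A=rows(A,a,10,4.5)
E
```

```text
scene 378 head stand-frame mean [-0.0873 -0.0013  0.1303] pct [[-0.1058, -0.0444, 0.1186], [-0.0732, 0.0281, 0.1463]]
top 423 head stand-frame mean [-0.0948 -0.0025  0.1305] pct [[-0.1142, -0.0443, 0.1188], [-0.0783, 0.0283, 0.1448]]
foot y [[0.0, 0.0646, 0.0334], [-0.0031, -0.0333, 0.0334]]
[[2.1, -2.2, -0.78, 0.0, 0.0, -0.067, 6], [2.25, -2.05, -0.78, 0.0, 0.0, -0.067, 6], [2.37, -1.9, -0.77, 0.0, 0.0, -0.067, 6], [2.5, -1.74, -0.78, 0.0, 0.0, -0.067, 6], [2.61, -1.57, -0.78, 0.0, 0.0, -0.067, 6], [2.71, -1.38, -0.78, 0.0, 0.0, -0.067, 6], [2.79, -1.21, -0.77, 0.0, 0.0, -0.067, 6], [2.87, -1.01, -0.78, 0.0, 0.0, -0.067, 6], [2.93, -0.82, -0.78, 0.0, 0.0, -0.067, 6], [2.98, -0.62, -0.78, 0.0, 0.0, -0.067, 6]]
end [ 0.36 -0.28  0.3 ] err mm [ 0.03 -0.01 -0.04]
[[3.08, -0.28, 0.1, 0.0, 0.0, -0.05, 4.5], [3.08, -0.12, 0.11, 0.0, 0.0, -0.05, 4.5], [3.09, 0.02, 0.1, 0.0, 0.0, -0.05, 4.5], [3.08, 0.19, 0.1, 0.0, 0.0, -0.05, 4.5], [3.07, 0.33, 0.1, 0.0, 0.0, -0.05, 4.5], [3.05, 0.49, 0.11, 0.0, 0.0, -0.05, 4.5], [3.02, 0.65, 0.1, 0.0, 0.0, -0.05, 4.5], [2.98, 0.79, 0.1, 0.0, 0.0, -0.05, 4.5], [2.94, 0.94, 0.1, 0.0, 0.0, -0.05, 4.5], [2.89, 1.08, 0.11, 0.0, 0.0, -0.05, 4.5]]
end [0.4743 0.0068 0.29  ] err mm [0.05 0.03 0.04]
```

Request:
send_rows(
  moves=[
    [2.1,-2.2,-0.8,0,0,-0.067,6],
    [2.25,-2.05,-0.8,0,0,-0.067,6],
    [2.4,-1.9,-0.8,0,0,-0.067,6],
    [2.5,-1.75,-0.8,0,0,-0.067,6],
    [2.6,-1.55,-0.8,0,0,-0.067,6],
    [2.7,-1.4,-0.8,0,0,-0.067,6],
    [2.8,-1.2,-0.8,0,0,-0.067,6],
    [2.85,-1.0,-0.8,0,0,-0.067,6],
    [2.95,-0.8,-0.8,0,0,-0.067,6],
    [3.0,-0.6,-0.8,0,0,-0.067,6],
  ],
)

```text
clock: 1.5
eef_pos: [0.3609, -0.2792, 0.3028]
tool_rot: [3.141, 0.0, 1.103]
ft_force: [0.3, -0.1, 0.7]
width: 0.687
grip_force: 0.0
```

Request:
send_rows(
  moves=[
    [3.1,-0.3,0,0,0,-0.05,4.5],
    [3.1,-0.1,0,0,0,-0.05,4.5],
    [3.1,0,0,0,0,-0.05,4.5],
    [3.1,0.2,0,0,0,-0.05,4.5],
    [3.1,0.35,0,0,0,-0.05,4.5],
    [3.05,0.5,0,0,0,-0.05,4.5],
    [3.0,0.65,0,0,0,-0.05,4.5],
    [3.0,0.8,0,0,0,-0.05,4.5],
    [2.95,0.95,0,0,0,-0.05,4.5],
    [2.9,1.1,0,0,0,-0.05,4.5],
    [0,0,0,0,0,0,4.5],
  ],
)

```text
clock: 2.88
eef_pos: [0.4762, 0.0092, 0.3024]
tool_rot: [-3.141, -0.0, 1.604]
ft_force: [0.7, 0.6, 0.6]
width: 0.51
grip_force: 0.0
```

Run:
```python
from h import *
s=arm.state(); print(s["clock"],s["eef_pos"],s["tool_rot"],s["qpos"],s["width"])
th=np.radians(42)
g=np.array([-.0844,.002,.1122]); z=np.array([np.sin(th),0,-np.cos(th)])
A=rows(now(),duckpose(g-.07*z,th),6,4.5)
A=rows(A,duckpose(g,th),4,4.5)
```

```text
2.875 [0.47615352 0.00919092 0.30239139] [-3.14131993e+00 -3.88646146e-04  1.60376436e+00] [-1.46744035e-01 -1.85327410e-01  1.78940982e+00  3.33820071e-04
  1.53784805e+00 -1.79723178e-01] 0.5102275058815381
[[0.13, 0.0, 2.3, -0.122, 0.0, 0.0, 4.5], [0.12, -0.28, 2.29, -0.122, 0.0, 0.0, 4.5], [0.13, -0.56, 2.23, -0.122, 0.0, 0.0, 4.5], [0.13, -0.83, 2.15, -0.122, 0.0, 0.0, 4.5], [0.13, -1.08, 2.04, -0.122, 0.0, 0.0, 4.5], [0.12, -1.32, 1.88, -0.122, 0.0, 0.0, 4.5]]
end [0.4757 0.0168 0.1642] err mm [ 0.02  0.04 -0.01]
[[0.0, 0.0, 1.75, 0.0, 0.0, 0.0, 4.5], [0.0, 0.0, 1.75, 0.0, 0.0, 0.0, 4.5], [0.0, 0.01, 1.75, 0.0, 0.0, 0.0, 4.5], [-0.01, 0.0, 1.75, 0.0, 0.0, 0.0, 4.5]]
end [0.5226 0.0183 0.1122] err mm [ 0.01  0.05 -0.02]
```

Request:
send_rows(
  moves=[
    [0.13,0,2.3,-0.122,0,0,4.5],
    [0.13,-0.28,2.3,-0.122,0,0,4.5],
    [0.13,-0.56,2.23,-0.122,0,0,4.5],
    [0.13,-0.83,2.15,-0.122,0,0,4.5],
    [0.13,-1.08,2.04,-0.122,0,0,4.5],
    [0.13,-1.32,1.88,-0.122,0,0,4.5],
    [0,0,0,0,0,0,4.5],
    [0,0,0,0,0,0,4.5],
  ],
)

```text
clock: 3.88
eef_pos: [0.478, 0.0153, 0.1645]
tool_rot: [2.416, -0.0, 1.6]
ft_force: [-0.9, -0.1, 0.8]
width: 0.518
grip_force: 0.0
```

Run:
```python
from h import *
s=arm.state(); print(s["eef_pos"],s["tool_rot"])
c=cam("scene"); save("s2.png",cv2.resize(c["img"][150:320,230:430],(800,600)[:2] if 0 else (705,600)))
th=np.radians(42)
g=np.array([-.0844,.002,.1122])
A=rows(now(),duckpose(g,th),4,4.5)
```

```text
[0.47799661 0.01532192 0.16451537] [ 2.41632638e+00 -4.21955404e-04  1.60004145e+00]
[[0.04, -0.03, 1.72, -0.002, 0.0, 0.0, 4.5], [0.03, -0.03, 1.71, -0.002, 0.0, 0.0, 4.5], [0.04, -0.04, 1.72, -0.002, 0.0, 0.0, 4.5], [0.04, -0.04, 1.71, -0.002, 0.0, 0.0, 4.5]]
end [0.5226 0.0184 0.1122] err mm [-0.   -0.03 -0.03]
```

View pics/s2.png

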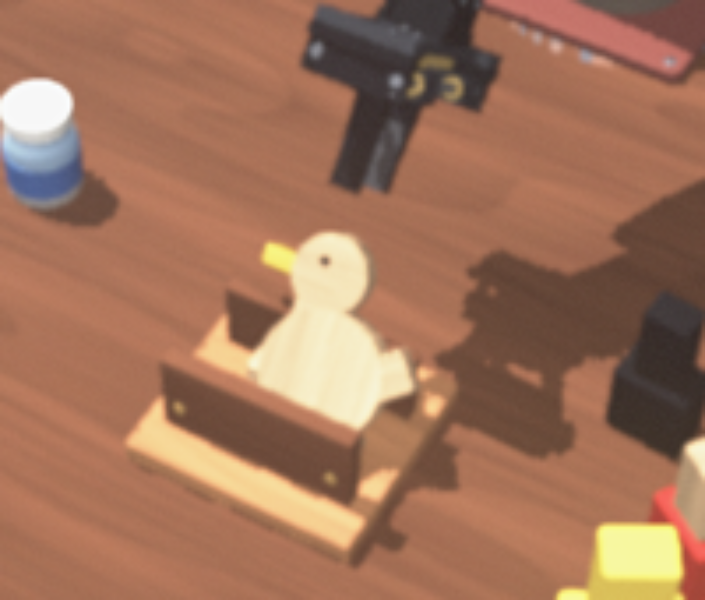

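The tilted gripper, with its fingertips at (365,185), points at the duck's head (332,268). It's aligned, so I advance and then close.

Request:
send_rows(
  moves=[
    [0.04,-0.03,1.72,0,0,0,4.5],
    [0.04,-0.03,1.72,0,0,0,4.5],
    [0.04,-0.03,1.72,0,0,0,4.5],
    [0.04,-0.03,1.72,0,0,0,4.5],
    [0,0,0,0,0,0,4.5],
    [0,0,0,0,0,0,4.5],
  ],
)

```text
clock: 4.68
eef_pos: [0.5231, 0.0189, 0.1129]
tool_rot: [2.415, -0.001, 1.601]
ft_force: [0.2, -0.1, -0.2]
width: 0.516
grip_force: 0.0
```

Request:
send_rows(
  moves=[
    [0,0,0,0,0,0,3.5],
    [0,0,0,0,0,0,2.8],
    [0,0,0,0,0,0,1.5],
    [0,0,0,0,0,0,1.0],
    [0,0,0,0,0,0,1.0],
    [0,0,0,0,0,0,1.0],
  ],
  squeeze=20,
)

```text
clock: 5.42
eef_pos: [0.5239, 0.0185, 0.1136]
tool_rot: [2.413, 0.0, 1.601]
ft_force: [-4.4, -0.1, 2.8]
width: 0.229
grip_force: 19.9
```

Run:
```python
from h import *
s=arm.state(); p,r=now(); print(p,s["width"],s["ft_force"],"stand",S.inv().apply(p-O).round(4),(r.as_matrix()).round(3).tolist())
th0=np.radians(42); H=.115
def dp(o,th): return duckpose([o[0]-H*np.sin(th),.0025,o[1]+H*np.cos(th)],th)
# origin of duck: start (-.0074,.0267) -> lift 3 mm and back 4mm, rotate, then down
A=now(); n=9
allr=[]
o0=np.array([-.0074,.0267]); 
tgt=[(np.array([-.011,.030]),42)]+[(np.array([-.011-.002*(k/8),.030-.005*k/8]),42-42*k/8) for k in range(1,9)]
for o,t in tgt: A=rows(A,dp(o,np.radians(t)),1,1.0)
```

```text
[0.52385716 0.01850484 0.11361455] 0.22934074532313545 [-4.35550636 -0.10749059  2.76469389] stand [-0.0831  0.0021  0.1136] [[-0.03, 0.746, 0.666], [1.0, 0.022, 0.02], [-0.0, 0.666, -0.746]]
[[0.04, -0.24, -0.46, -0.004, 0.001, -0.001, 1.0]]
end [0.519  0.0188 0.1154] err mm [ 0.02 -0.02  0.01]
[[0.0, 0.99, 0.08, 0.091, 0.0, 0.0, 1.0]]
end [0.5269 0.019  0.1215] err mm [ 0.02 -0.02  0.04]
[[0.0, 1.0, 0.08, 0.092, 0.0, 0.0, 1.0]]
end [0.5354 0.0193 0.1268] err mm [-0.   -0.02 -0.02]
[[0.0, 1.0, 0.09, 0.091, 0.0, 0.0, 1.0]]
end [0.5444 0.0196 0.1313] err mm [-0.03 -0.03 -0.01]
[[0.0, 1.0, 0.09, 0.092, 0.0, 0.0, 1.0]]
end [0.5537 0.0199 0.1349] err mm [ 0.01 -0.03 -0.03]
[[0.0, 1.01, 0.1, 0.092, 0.0, 0.0, 1.0]]
end [0.5635 0.0202 0.1376] err mm [-0.03 -0.03 -0.02]
[[0.0, 1.01, 0.1, 0.091, 0.0, 0.0, 1.0]]
end [0.5735 0.0205 0.1394] err mm [-0.01 -0.03 -0.03]
[[0.0, 1.01, 0.11, 0.092, 0.0, 0.0, 1.0]]
end [0.5836 0.0208 0.1401] err mm [ 0.04 -0.03  0.02]
[[0.0, 1.03, 0.11, 0.092, 0.0, 0.0, 1.0]]
end [0.594  0.0211 0.14  ] err mm [-0.05 -0.03  0.03]
```

Request:
send_rows(
  moves=[
    [0,-0.24,-0.46,0,0,0,1],
    [0,1,0.08,0.092,0,0,1],
    [0,1,0.08,0.092,0,0,1],
    [0,1,0.09,0.092,0,0,1],
    [0,1,0.09,0.092,0,0,1],
    [0,1,0.1,0.092,0,0,1],
    [0,1,0.1,0.092,0,0,1],
    [0,1,0.1,0.092,0,0,1],
    [0,1,0.1,0.092,0,0,1],
    [0,0,0,0,0,0,1],
    [0,0,0,0,0,0,1],
  ],
)

```text
clock: 6.8
eef_pos: [0.5928, 0.0207, 0.1391]
tool_rot: [-3.134, -0.0, 1.601]
ft_force: [-0.2, 0.0, -2.1]
width: 0.229
grip_force: 20.0
```

Run:
```python
from h import *
s=arm.state(); p,r=now(); print(s["width"],s["ft_force"],"stand",S.inv().apply(p-O).round(4),s["tool_rot"])
for n in("scene","top"):
    c=cam(n); P=cloud(c); im=c["img"]
    save("up_%s.png"%n,cv2.resize(im[140:320,220:420] if n=="scene" else im[150:290,240:400],None,fx=3,fy=3,interpolation=cv2.INTER_CUBIC))
    hsv=cv2.cvtColor(im,cv2.COLOR_RGB2HSV); q=S.inv().apply((P-O).reshape(-1,3)).reshape(P.shape)
    d=(abs(q[...,0]+.01)<.05)&(abs(q[...,1]-.0)<.08)&(q[...,2]>.095)&(q[...,2]<.18)&(hsv[...,1]<110)&(hsv[...,2]>120)
    a=q[d]; print(n,d.sum(),a.mean(0).round(4),np.percentile(a,[2,98],axis=0).round(4).tolist())
    if n=="scene":
        for _ in range(4):
            ctr=a.mean(0); w=np.linalg.svd(a-ctr)[2][2]; w*=np.sign(w[0]); a=a[abs((a-ctr)@w)<.004]
        print("n",w.round(3),ctr.round(4))
```

```text
0.22850668267063326 [-0.17676987  0.0199961  -2.05866484] stand [-0.0141  0.0021  0.1391] [-3.13396230e+00 -1.35118314e-04  1.60082183e+00]
scene 552 [-0.0086  0.0346  0.1222] [[-0.0238, -0.0045, 0.096], [-0.0011, 0.0774, 0.1677]]
n [0.991 0.106 0.078] [-0.0064  0.0272  0.1201]
top 101 [-0.0159  0.0565  0.1125] [[-0.0258, -0.0342, 0.0984], [-0.0065, 0.071, 0.1445]]
```

View pics/up_scene.png

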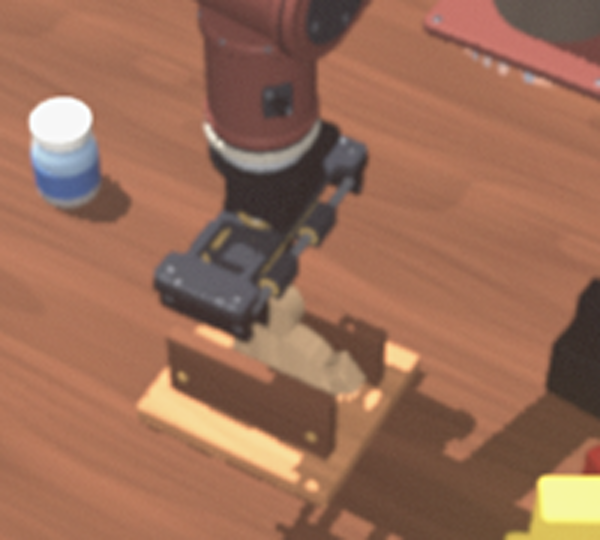

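The duck is held upright between the fence and the rest, weighing about 2 N and still a few mm above the deck. I lower it until it touches.

Request:
send_rows(
  moves=[
    [0,0.2,0.2,0,0,0,1],
    [0,0,0.1,0,0,0,1],
    [0,0,0.1,0,0,0,1],
    [0,0,0,0,0,0,1],
    [0,0,0,0,0,0,1],
  ],
)

```text
clock: 7.52
eef_pos: [0.596, 0.0202, 0.1371]
tool_rot: [-3.136, 0.001, 1.601]
ft_force: [-1.9, -1.8, 6.2]
width: 0.225
grip_force: 20.0
```

It touches the deck: force z went from −2 to +6 N. I release and lift off.

Request:
send_rows(
  moves=[
    [0,0,-0.05,0,0,0,2.2],
    [0,0,0,0,0,0,2.6],
    [0,0,0,0,0,0,3.2],
    [0,0,0,0,0,0,4.0],
    [0,0,0,0,0,0,4.0],
    [0,0,-2,0,0,0,4],
    [0,0,-4,0,0,0,4],
    [0,0,-5,0,0,0,4],
    [0,0,-5,0,0,0,5],
    [-2,-5,0,0,0,0,6],
    [0,-6,0,0,0,0,6],
    [0,0,0,0,0,0,6],
  ],
)

```text
clock: 9.02
eef_pos: [0.484, -0.0024, 0.298]
tool_rot: [-3.134, 0.0, 1.6]
ft_force: [0.1, -0.1, 0.6]
width: 0.682
grip_force: 0.0
```

Run:
```python
from h import *
s=arm.state(); print(s["clock"],s["eef_pos"],s["tool_rot"],s["qpos"])
for n in("scene","top"):
    c=cam(n); P=cloud(c); im=c["img"]
    if n=="scene": save("up2.png",cv2.resize(im[140:320,220:460],None,fx=3,fy=3,interpolation=cv2.INTER_CUBIC))
    hsv=cv2.cvtColor(im,cv2.COLOR_RGB2HSV); q=S.inv().apply((P-O).reshape(-1,3)).reshape(P.shape)
    d=(abs(q[...,0]+.01)<.05)&(abs(q[...,1]-.01)<.06)&(q[...,2]>.095)&(q[...,2]<.185)&(hsv[...,1]<120)&(hsv[...,2]>100)
    a=q[d]; print(n,d.sum(),a.mean(0).round(4),np.percentile(a,[3,97],axis=0).round(4).tolist())
    if n=="scene":
        for _ in range(4):
            ctr=a.mean(0); w=np.linalg.svd(a-ctr)[2][2]; w*=np.sign(w[0]); a=a[abs((a-ctr)@w)<.004]
        print("n",w.round(3),ctr.round(4),len(a))
    # chock tab again
    X,Y,Z=P[...,0],P[...,1],P[...,2]
    m=(np.hypot(X-.53,Y-.309)<.05)&(Z>.119)&(Z<.131); p=P[m]
    if m.sum()>20: r=cv2.minAreaRect((p[:,:2]*1000).astype(np.float32)); print("tab",m.sum(),np.median(p[:,2]).round(4),np.round(r[0],1),np.round(r[1],1),round(r[2],1))
```

```text
9.025 [ 0.48396151 -0.00241628  0.29799036] [-3.13446591e+00  1.63923935e-04  1.60017379e+00] [-1.67009711e-01 -1.58050462e-01  1.77373854e+00 -1.55249620e-03
  1.53286239e+00 -1.96322318e-01]
scene 810 [-0.0066  0.014   0.1339] [[-0.0207, -0.0366, 0.0976], [0.0004, 0.0664, 0.1721]]
n [0.99  0.085 0.11 ] [-0.0045  0.01    0.1275] 355
tab 190 0.1262 [531.1 307.6] [38.4 30. ] 56.8<stdin>:8: RuntimeWarning: Mean of empty slice.
  ret = um.true_divide(
Traceback (most recent call last):
IndexError: index -1 is out of bounds for axis 0 with size 0
```

View pics/up2.png

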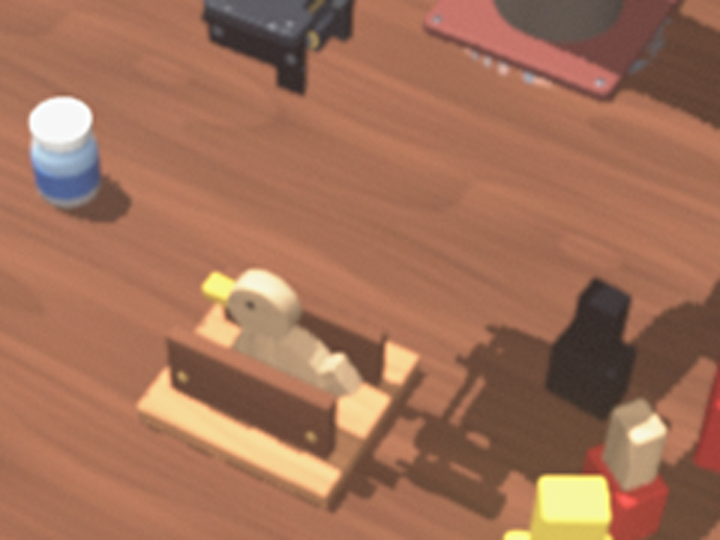

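The duck stands upright against the fence, head at (265,305), with its thickness spanning stand x −21 to 0 mm. Next is the chock, whose tab is at (635,440).

Run:
```python
from h import *
ps=np.radians(146.3); q=R.from_euler('xyz',[np.pi,0,ps])
A=rows(now(),(np.array([.530,.3085,.24]),q),10,6)
```

```text
[[3.1, 0.52, 0.59, 0.0, 0.0, -0.095, 6], [3.03, 0.81, 0.58, 0.0, 0.0, -0.095, 6], [2.95, 1.09, 0.59, 0.0, 0.0, -0.095, 6], [2.83, 1.37, 0.58, 0.0, 0.0, -0.095, 6], [2.68, 1.63, 0.59, 0.0, 0.0, -0.095, 6], [2.52, 1.87, 0.59, 0.0, 0.0, -0.095, 6], [2.33, 2.11, 0.58, 0.0, 0.0, -0.095, 6], [2.12, 2.32, 0.59, 0.0, 0.0, -0.095, 6], [1.89, 2.51, 0.58, 0.0, 0.0, -0.095, 6], [1.64, 2.68, 0.59, 0.0, 0.0, -0.095, 6]]
end [0.53   0.3085 0.24  ] err mm [-0.03 -0.01 -0.01]
```

Request:
send_rows(
  moves=[
    [3.1,0.5,0.6,0,0,-0.095,6],
    [3.05,0.8,0.6,0,0,-0.095,6],
    [2.95,1.1,0.6,0,0,-0.095,6],
    [2.8,1.4,0.6,0,0,-0.095,6],
    [2.7,1.6,0.6,0,0,-0.095,6],
    [2.5,1.9,0.6,0,0,-0.095,6],
    [2.3,2.1,0.6,0,0,-0.095,6],
    [2.1,2.3,0.6,0,0,-0.095,6],
    [1.9,2.5,0.6,0,0,-0.095,6],
    [1.65,2.7,0.6,0,0,-0.095,6],
    [0,0,0,0,0,0,6],
    [0,0,0,0,0,0,6],
  ],
)

```text
clock: 10.62
eef_pos: [0.5303, 0.3084, 0.2367]
tool_rot: [-3.137, -0.006, 2.55]
ft_force: [-0.6, -0.3, 0.4]
width: 0.686
grip_force: 0.0
```

Run:
```python
from h import *
ps=np.radians(146.3); q=R.from_euler('xyz',[np.pi,0,ps])
A=rows(now(),(np.array([.530,.3085,.14]),q),4,6)
A=rows(A,(np.array([.530,.3085,.091]),q),3,6)
```

```text
[[-0.01, 0.01, 2.42, -0.001, -0.001, -0.001, 6], [0.0, 0.0, 2.42, -0.001, -0.001, -0.001, 6], [0.0, 0.01, 2.42, -0.001, -0.001, -0.001, 6], [0.0, 0.0, 2.41, -0.001, -0.001, -0.001, 6]]
end [0.53   0.3085 0.14  ] err mm [ 0.01 -0.01 -0.05]
[[0.0, 0.0, 1.63, 0.0, -0.001, 0.0, 6], [0.0, 0.0, 1.64, 0.0, -0.001, 0.0, 6], [0.0, 0.0, 1.63, 0.0, -0.001, 0.0, 6]]
end [0.53   0.3085 0.091 ] err mm [ 0.04 -0.   -0.05]
```

Request:
send_rows(
  moves=[
    [0,0,2.4,0,0,0,6],
    [0,0,2.4,0,0,0,6],
    [0,0,2.4,0,0,0,6],
    [0,0,2.4,0,0,0,6],
    [0,0,1.6,0,0,0,6],
    [0,0,1.6,0,0,0,6],
    [0,0,1.7,0,0,0,6],
    [0,0,0,0,0,0,6],
  ],
)

```text
clock: 11.62
eef_pos: [0.5274, 0.3078, 0.0898]
tool_rot: [-3.135, -0.008, 2.551]
ft_force: [0.6, -0.8, -0.1]
width: 0.685
grip_force: 0.0
```

Request:
send_rows(
  moves=[
    [0,0,0,0,0,0,4.5],
    [0,0,0,0,0,0,3.8],
    [0,0,0,0,0,0,3],
    [0,0,0,0,0,0,2.5],
    [0,0,0,0,0,0,2.5],
  ],
  squeeze=30,
)

```text
clock: 12.25
eef_pos: [0.5291, 0.3086, 0.0923]
tool_rot: [-3.139, -0.005, 2.551]
ft_force: [-0.5, 1.4, 2.9]
width: 0.412
grip_force: 29.7
```

Request:
send_rows(
  moves=[
    [0,0,-1,0,0,0,2.5],
    [0,0,-3,0,0,0,2.5],
    [0,0,-5,0,0,0,2.5],
    [0,0,-5,0,0,0,2.5],
    [0,0,-5,0,0,0,2.5],
    [0,0,-2,0,0,0,2.5],
    [0,0,0,0,0,0,2.5],
  ],
)

```text
clock: 13.12
eef_pos: [0.5305, 0.3085, 0.3025]
tool_rot: [-3.139, -0.005, 2.551]
ft_force: [0.4, -0.2, -2.7]
width: 0.411
grip_force: 29.8
```

Run:
```python
from h import *
s=arm.state(); print(s["clock"],s["eef_pos"],s["tool_rot"],s["width"]*.087,s["ft_force"])
q=R.from_euler('xyz',[np.pi,0,np.pi+YAW])
# above pocket
p=O+S.apply([-.0465,0,.295])
A=rows(now(),(p,q),10,2.5)
```

```text
13.125 [0.53045142 0.30848122 0.30245645] [-3.13895774 -0.00480398  2.55073769] 0.03575769536758027 [ 0.39979575 -0.17423653 -2.74650775]
[[-1.87, -2.25, 0.07, 0.0, -0.001, -0.062, 2.5], [-1.73, -2.36, 0.07, 0.0, -0.001, -0.062, 2.5], [-1.58, -2.46, 0.08, 0.0, -0.001, -0.062, 2.5], [-1.42, -2.56, 0.08, 0.0, -0.001, -0.062, 2.5], [-1.26, -2.64, 0.07, 0.0, -0.001, -0.062, 2.5], [-1.1, -2.71, 0.08, 0.0, -0.001, -0.062, 2.5], [-0.92, -2.77, 0.08, 0.0, -0.001, -0.062, 2.5], [-0.75, -2.83, 0.08, 0.0, -0.001, -0.062, 2.5], [-0.58, -2.87, 0.09, 0.0, -0.001, -0.062, 2.5], [-0.39, -2.89, 0.08, 0.0, -0.001, -0.062, 2.5]]
end [0.5605 0.0176 0.295 ] err mm [ 0.04 -0.04  0.03]
```

Request:
send_rows(
  moves=[
    [-1.85,-2.25,0,0,0,-0.062,2.5],
    [-1.75,-2.35,0,0,0,-0.062,2.5],
    [-1.6,-2.45,0,0,0,-0.062,2.5],
    [-1.4,-2.55,0,0,0,-0.062,2.5],
    [-1.25,-2.65,0,0,0,-0.062,2.5],
    [-1.1,-2.7,0,0,0,-0.062,2.5],
    [-0.9,-2.8,0,0,0,-0.062,2.5],
    [-0.75,-2.8,0,0,0,-0.062,2.5],
    [-0.6,-2.9,0,0,0,-0.062,2.5],
    [-0.4,-2.9,0,0,0,-0.062,2.5],
    [0,0,0,0,0,0,2.5],
    [0,0,0,0,0,0,2.5],
  ],
)

```text
clock: 14.62
eef_pos: [0.5592, 0.0178, 0.299]
tool_rot: [3.141, -0.011, -3.113]
ft_force: [-0.1, 0.4, -1.8]
width: 0.413
grip_force: 29.8
```

Run:
```python
from h import *
s=arm.state(); p,r=now(); print(s["clock"],s["tool_rot"],s["width"]*.087,"tcp stand",S.inv().apply(p-O).round(4))
c=cam("scene"); P=cloud(c); im=c["img"]; save("hold.png",cv2.resize(im[90:290,230:430],(600,600),interpolation=cv2.INTER_CUBIC))
h,sa,v=cv2.split(cv2.cvtColor(im,cv2.COLOR_RGB2HSV)); Q=S.inv().apply((P-O).reshape(-1,3)).reshape(P.shape)
red=((h<6)|(h>174))&(sa>150)&(v>60)&(abs(Q[...,0]+.045)<.06)&(abs(Q[...,1])<.07)&(Q[...,2]>.17)
a=Q[red]; print("red",len(a),np.percentile(a,[2,50,98],axis=0).round(4).tolist())
# +x face and +y face planes
for nm,ax in(("x",0),("y",1),("z",2)):
    # faces by clustering along normals
    hst,e=np.histogram(a[:,ax],bins=np.arange(a[:,ax].min(),a[:,ax].max()+.002,.002)); k=np.argsort(hst)[-3:]
    print(nm,[(round(float(e[i]+.001),4),int(hst[i])) for i in k])
```

```text
14.625 [ 3.1405233  -0.01121962 -3.11332121] 0.0359473280001471 tcp stand [-0.0478  0.0003  0.299 ]
red 611 [[-0.0574, -0.0273, 0.214], [-0.0285, 0.0112, 0.248], [-0.0246, 0.03, 0.2733]]
x [(-0.0252, 63), (-0.0292, 150), (-0.0272, 200)]
y [(0.0234, 29), (0.0274, 68), (0.0294, 76)]
z [(0.2721, 31), (0.2681, 33), (0.2701, 45)]
```

View pics/hold.png

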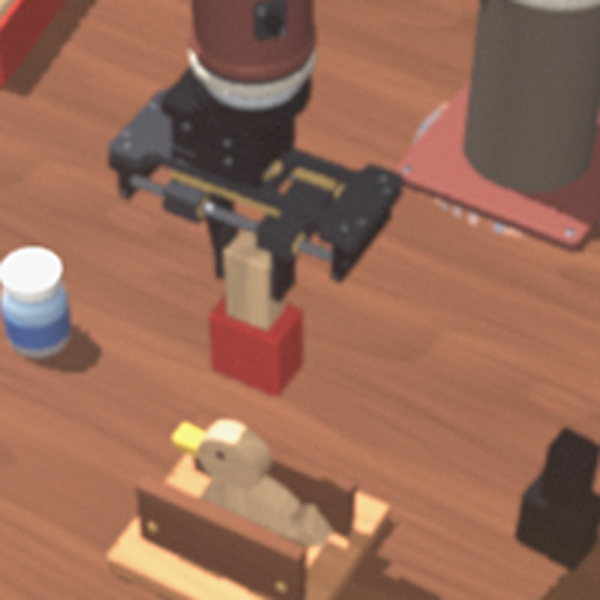

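The red block hangs squarely under the gripper at (256,345), and the duck is upright below it at (240,470). I check the faces against each other in the scene camera, then descend.

Run:
```python
from h import *
c=cam("scene"); P=cloud(c); h,sa,v=cv2.split(cv2.cvtColor(c["img"],cv2.COLOR_RGB2HSV)); Q=S.inv().apply((P-O).reshape(-1,3)).reshape(P.shape)
def fx(nm,m):
    a=Q[m]; print(nm,len(a),"x pct10/50/90",np.percentile(a[:,0],[10,50,90]).round(4),"y",np.percentile(a[:,1],[3,97]).round(4))
x,y,z=Q[...,0],Q[...,1],Q[...,2]; pale=(sa<130)&(v>80)
er=lambda m:cv2.erode(m.astype(np.uint8),np.ones((3,3)))>0
for lo,hi in((.10,.12),(.12,.14),(.14,.16)): fx("duck front %s"%lo,er(pale&(abs(x)<.03)&(abs(y-.003)<.06))&(z>lo)&(z<hi)&(x>-.012))
fx("fence outer",er((abs(x-.016)<.008)&(abs(y)<.065)&(z>.03)&(z<.085)))
fx("rest front",(abs(x+.07)<.012)&(abs(y)<.075)&(z>.06)&(z<.076))
A=now(); q=R.from_euler('xyz',[np.pi,0,np.pi+YAW])
P0=lambda x,z:(O+S.apply([x,0,z]),q)
A=rows(A,P0(-.0455,.275),3,2.5); A=rows(A,P0(-.0455,.185),4,2.5)
```

```text
duck front 0.1 153 x pct10/50/90 [-0.0076 -0.0026 -0.0006] y [-0.0144  0.0569]
duck front 0.12 107 x pct10/50/90 [-0.0066 -0.0029 -0.001 ] y [-0.0169  0.0339]
duck front 0.14 138 x pct10/50/90 [-0.0085 -0.0029 -0.0005] y [-0.0412  0.0271]
fence outer 451 x pct10/50/90 [0.014  0.016  0.0179] y [-0.0585  0.0577]
rest front 115 x pct10/50/90 [-0.0726 -0.0698 -0.0678] y [0.0034 0.0732]
[[-0.07, -0.02, 0.84, 0.0, -0.003, -0.001, 2.5], [-0.07, -0.03, 0.84, 0.0, -0.003, -0.001, 2.5], [-0.07, -0.02, 0.84, 0.0, -0.003, -0.001, 2.5]]
end [0.5616 0.0176 0.275 ] err mm [-0.05 -0.03  0.05]
[[0.0, 0.0, 2.25, 0.0, 0.0, 0.0, 2.5], [0.0, 0.0, 2.25, 0.0, 0.0, 0.0, 2.5], [0.0, -0.01, 2.25, 0.0, 0.0, 0.0, 2.5], [0.0, 0.0, 2.25, 0.0, 0.0, 0.0, 2.5]]
end [0.5615 0.0176 0.185 ] err mm [-0.02  0.02  0.05]
```

Request:
send_rows(
  moves=[
    [-0.07,0,0.8,0,-0.003,0,2.5],
    [-0.07,0,0.8,0,-0.003,0,2.5],
    [-0.06,0,0.8,0,-0.003,0,2.5],
    [0,0,0,0,0,0,2.5],
    [0,0,2.2,0,0,0,2.5],
    [0,0,2.2,0,0,0,2.5],
    [0,0,2.2,0,0,0,2.5],
    [0,0,2.2,0,0,0,2.5],
    [0,0,0,0,0,0,2.5],
    [0,0,0,0,0,0,2.5],
  ],
)

```text
clock: 15.98
eef_pos: [0.5623, 0.0174, 0.1902]
tool_rot: [-3.142, 0.002, -3.112]
ft_force: [-2.0, -0.9, -3.0]
width: 0.412
grip_force: 30.0
```

Run:
```python
from h import *
s=arm.state(); p,r=now(); print(s["clock"],s["tool_rot"],s["ft_force"].round(2),"tcp stand",S.inv().apply(p-O).round(4))
c=cam("scene"); P=cloud(c); h,sa,v=cv2.split(cv2.cvtColor(c["img"],cv2.COLOR_RGB2HSV)); Q=S.inv().apply((P-O).reshape(-1,3)).reshape(P.shape)
x,y,z=Q[...,0],Q[...,1],Q[...,2]; pale=(sa<130)&(v>80)
er=lambda m:cv2.erode(m.astype(np.uint8),np.ones((3,3)))>0
red=((h<6)|(h>174))&(sa>150)&(v>50)&(abs(x+.045)<.06)&(abs(y)<.07)&(z>.08)
a=Q[er(red)]; print("red",len(a),np.percentile(a,[2,50,98],axis=0).round(4).tolist())
for lo,hi in((.10,.13),(.13,.16)): a=Q[er(pale&(abs(x)<.03)&(abs(y-.003)<.06))&(z>lo)&(z<hi)&(x>-.012)]; print("duck front",len(a),np.percentile(a[:,0],[10,50,90]).round(4))
```

```text
15.975 [-3.14156343e+00  1.75829235e-03 -3.11238998e+00] [-1.95 -0.86 -3.01] tcp stand [-0.0447 -0.0002  0.1902]
red 115 [[-0.0509, -0.0235, 0.1213], [-0.0335, 0.0268, 0.1578], [-0.0218, 0.0294, 0.169]]
duck front 233 [-0.0068  0.0005  0.0033]
duck front 172 [-0.0034  0.0025  0.0045]
```

There's light contact with the duck, and it has shifted about 3 mm towards the fence. I back off 2 mm and go on down.

Request:
send_rows(
  moves=[
    [0.2,0,0,0,0,0,2.5],
    [0,0,0,0,0,0,2.5],
    [0,0,1.2,0,0,0,2.5],
    [0,0,1.2,0,0,0,2.5],
    [0,0,1.2,0,0,0,2.5],
    [0,0,0,0,0,0,2.5],
    [0,0,0,0,0,0,2.5],
  ],
)

```text
clock: 16.9
eef_pos: [0.5603, 0.0174, 0.1534]
tool_rot: [3.142, 0.002, -3.112]
ft_force: [0.0, 0.0, -3.4]
width: 0.415
grip_force: 30.0
```

Request:
send_rows(
  moves=[
    [0,0,0.8,0,0,0,2.5],
    [0,0,0.8,0,0,0,2.5],
    [0,0,0.8,0,0,0,2.5],
    [0,0,0.4,0,0,0,2.5],
    [0,0,0,0,0,0,2.5],
    [0,0,0,0,0,0,2.5],
  ],
)

```text
clock: 17.65
eef_pos: [0.5605, 0.0174, 0.1256]
tool_rot: [-3.142, 0.002, -3.112]
ft_force: [-1.4, -0.8, -3.2]
width: 0.413
grip_force: 30.0
```

Request:
send_rows(
  moves=[
    [0,0,0.4,0,0,0,2.5],
    [0,0,0.4,0,0,0,2.5],
    [0,0,0.3,0,0,0,2.5],
    [0,0,0.2,0,0,0,2.5],
    [0,0,0,0,0,0,2.5],
    [0,0,0,0,0,0,2.5],
  ],
)

```text
clock: 18.4
eef_pos: [0.5605, 0.0174, 0.1126]
tool_rot: [-3.142, 0.002, -3.112]
ft_force: [-0.2, -0.3, -2.1]
width: 0.413
grip_force: 30.0
```

Request:
send_rows(
  moves=[
    [0,0,0.1,0,0,0,2.5],
    [0,0,0.1,0,0,0,2.5],
    [0,0,0,0,0,0,2.5],
    [0,0,0,0,0,0,2.5],
  ],
)

```text
clock: 18.9
eef_pos: [0.5604, 0.0174, 0.1104]
tool_rot: [3.142, 0.002, -3.112]
ft_force: [0.1, -1.4, -2.1]
width: 0.41
grip_force: 30.0
```

Request:
send_rows(
  moves=[
    [0,0,0.1,0,0,0,2.5],
    [0,0,0.1,0,0,0,2.5],
    [0,0,0,0,0,0,2.5],
    [0,0,0,0,0,0,2.5],
  ],
)

```text
clock: 19.4
eef_pos: [0.5613, 0.0175, 0.1101]
tool_rot: [-3.142, 0.004, -3.112]
ft_force: [-1.1, 1.7, 5.7]
width: 0.411
grip_force: 30.0
```

The chock is seated: force z rose to +5.7 N and the height stopped at 0.110, as expected. I release, lift off and look.

Request:
send_rows(
  moves=[
    [0,0,-0.1,0,0,0,3.8],
    [0,0,0,0,0,0,4.5],
    [0,0,0,0,0,0,5.2],
    [0,0,0,0,0,0,5.2],
    [0,0,-1,0,0,0,5.2],
    [0,0,-3,0,0,0,5.2],
    [0,0,-5,0,0,0,5.2],
    [0,0,-5,0,0,0,5.2],
    [0,0,-4,0,0,0,6],
    [5,0,0,0,0,0,6],
    [5,0,0,0,0,0,6],
    [0,0,0,0,0,0,6],
  ],
)

```text
clock: 20.9
eef_pos: [0.4578, 0.0147, 0.2899]
tool_rot: [-3.141, 0.002, -3.113]
ft_force: [1.4, 0.0, 0.6]
width: 0.686
grip_force: 0.0
```

Run:
```python
from h import *
s=arm.state(); print(s["clock"],s["eef_pos"],s["ft_force"].round(2))
c=cam("scene"); P=cloud(c); im=c["img"]; save("fin.png",cv2.resize(im[160:310,220:420],(800,600),interpolation=cv2.INTER_CUBIC))
h,sa,v=cv2.split(cv2.cvtColor(im,cv2.COLOR_RGB2HSV)); Q=S.inv().apply((P-O).reshape(-1,3)).reshape(P.shape); x,y,z=Q[...,0],Q[...,1],Q[...,2]
m=(abs(x+.045)<.03)&(abs(y)<.03)&(z>.138)&(z<.152); a=Q[m]; print("tab top",m.sum(),a.mean(0).round(4),np.median(a[:,2]).round(4),np.percentile(a,[2,98],axis=0).round(4).tolist())
pale=(sa<130)&(v>80); er=lambda m:cv2.erode(m.astype(np.uint8),np.ones((3,3)))>0
for lo,hi in((.10,.13),(.13,.16)): a=Q[er(pale&(abs(x)<.03)&(abs(y-.003)<.06))&(z>lo)&(z<hi)&(x>-.012)]; print("duck front",len(a),np.percentile(a[:,0],[10,50,90]).round(4))
```

```text
20.9 [0.45776246 0.01466749 0.28986774] [1.35 0.02 0.6 ]
tab top 99 [-0.0432  0.0034  0.1464] 0.1466 [[-0.0542, -0.0175, 0.139], [-0.0175, 0.0267, 0.1503]]
duck front 227 [-0.0087 -0.0007  0.0019]
duck front 190 [-0.0067 -0.0007  0.0016]
```

View pics/fin.png

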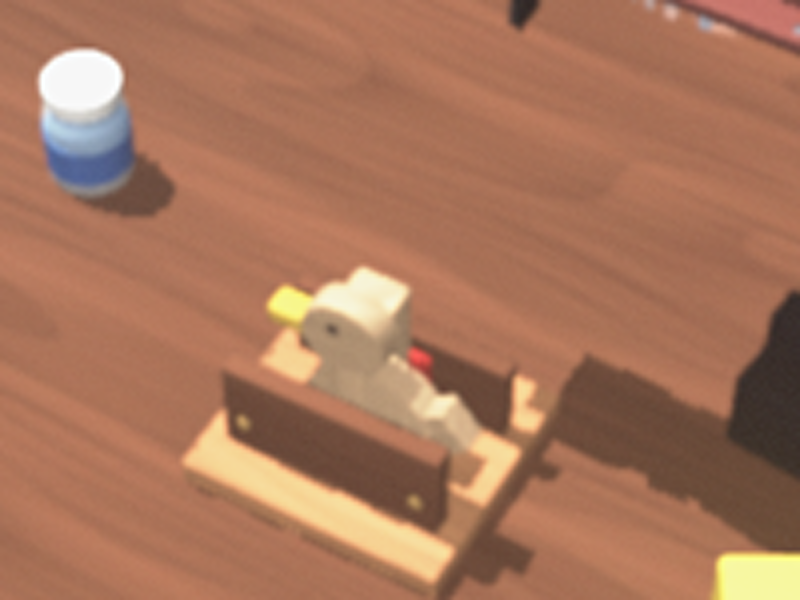

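The duck stands upright at the fence, head at (350,325). The chock is behind it, with its tab at (380,295) and a bit of red at (418,360). The tab top measures 146 mm against 145 mm expected, so the chock is fully down. The jar is in the same place, and the gripper is clear.

```bash
python3 -c "
from bench import arm
print(arm.job_done())"
```

```text
the job is handed in; nothing more can be done
None
```

The duck stands upright against the fence and the red chock is fully down in the pocket behind it. I handed the job in at about 21 s; no verdict came back.

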